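Load the sloping drying rack with tweezers and slide mailers

TASK

Rinsed things on the blue mat must go onto the grey drying rack. First take the tweezers off the mailer they lie on and lay them level across the two orange-forked posts at the back of the rack, in both forks and about centred; then lay each of the two cream slide mailers lengthwise and flat on a sloping rail of its own, centred across the rail with its low end down against the orange stop. Leave the bottles, canisters and eyepiece standing where they are.

Things in the scene. Friction and masses are not known exactly. Their poses are not given: they have to be found in the camera images.
- tweezers: grey steel tweezers (rigid, closed), 14 mm wide, 124 mm long, 10 mm high, about 25 g, lying flat across one mailer at the start, balanced on it. Origin: on the underside, within 3 mm of the middle of the length; y along the length, x across (gripped 12 mm wide), z up.
- mailer_1: One of two: a flat cream plastic slide mailer (rigid box, 32 mm wide, 82 mm long, 9 mm thick, about 30 g), lying flat on the mat. Origin: centre of its underside; y along its length, x across its width, z up through its top. The two mailers are alike; either may go on either rail, either way round, either face up.
- mailer_2: One of two: a flat cream plastic slide mailer (rigid box, 32 mm wide, 82 mm long, 9 mm thick, about 30 g), lying flat on the mat. Origin: centre of its underside; y along its length, x across its width, z up through its top. The two mailers are alike; either may go on either rail, either way round, either face up.
- rack: grey drying rack, fixed to the bench: tray 180 (x) by 220 (y) by 14 mm high, two sloping rails 120 mm apart (at y = +60 and -60 mm) and two thin posts at the back. Origin: centre of the tray's underside; x from front to back, y along it to its left, z up. Its front faces roughly towards the robot. Highest point 124 mm.
- perch (a point): point midway between the orange forks on the two back posts, level with the fork floors, 60 mm behind the rack's centre, 115 mm over the bench; axes as the rack's. Forks at y = +35 and -35 mm, 8 mm thick in y, 26 mm wide inside in x between ears 9 mm high, 5 mm thick. Tweezers lie along y, their underside's centre here; the space between the posts is free.
- rail_left: left sloping rail of the rack: steel bar 18 mm wide, flat top climbing 25 degrees towards the back. Origin: middle of its top at the face of the orange stop at its low end, 46 mm over the bench; x up the slope, y across, z normal. Top runs x = 0 to 94 mm; stop 26 mm wide, 9 mm high. A mailer against the stop has its underside's centre at x = 41 mm, y = z = 0. Bar 7 mm thick, on two thin legs.
- rail_right: right sloping rail of the rack: steel bar 18 mm wide, flat top climbing 25 degrees towards the back. Origin: middle of its top at the face of the orange stop at its low end, 46 mm over the bench; x up the slope, y across, z normal. Top runs x = 0 to 94 mm; stop 26 mm wide, 9 mm high. A mailer against the stop has its underside's centre at x = 41 mm, y = z = 0. Bar 7 mm thick, on two thin legs.
- mat: blue drip mat, fixed, 240 (x) by 260 (y) by 3 mm, on the bench beside the rack (left or right of it). Origin: centre of the underside, z up.
- squeeze_bottle: white squeeze bottle with red cap, standing; 48 mm across up to z = 100, its cap 26 mm across up to 123 mm high, on the mat. Origin: centre of the underside. A bystander.
- canister_tan: canister with cream body and black screw lid, standing; 45 mm across, 78 mm high, on the mat. Origin: centre of the underside. A bystander.
- blue_cap_bottle: white dropper bottle with blue cap, standing; 40 mm across, 96 mm high, in front of the rack. Origin: centre of the underside. A bystander.
- canister_black: black canister, standing; 39 mm across, 66 mm high, behind the rack. Origin: centre of the underside. A bystander.
- amber_bottle: amber dropper bottle with black cap, standing; 31 mm across, 71 mm high, behind the rack. Origin: centre of the underside. A bystander.
- eyepiece: black microscope eyepiece standing on its silver barrel; 35 mm across, 50 mm high. Origin: centre of the underside. A bystander.
Things that resemble listed ones, but are neither listed nor needed, are in the scene too. What is shaped like the mailer_1 but brown or yellow is not meant.

How it is judged:
On the way, in this order (a step that is already met when the one before it is completed fails the run):
1. the tweezers lie across both forks of the back posts (x of tweezers in the frame of perch between -0.013 and 0.013 m and y of tweezers in the frame of perch between -0.022 and 0.022 m and z of tweezers in the frame of perch between -0.003 and 0.005 m and angle between the y axis of tweezers and the y axis of rack, either way round below 0.2 rad), for 0.2 s.
2. one mailer lies on a sloping rail, against its stop (((x of mailer_1 in the frame of rail_left between 0.037 and 0.051 m and y of mailer_1 in the frame of rail_left between -0.008 and 0.008 m and z of mailer_1 in the frame of rail_left between -0.003 and 0.004 m and angle between the y axis of mailer_1 and the x axis of rail_left, either way round below 0.2 rad and angle between the z axis of mailer_1 and the z axis of rail_left, either way round below 0.12 rad) or (x of mailer_1 in the frame of rail_right between 0.037 and 0.051 m and y of mailer_1 in the frame of rail_right between -0.008 and 0.008 m and z of mailer_1 in the frame of rail_right between -0.003 and 0.004 m and angle between the y axis of mailer_1 and the x axis of rail_right, either way round below 0.2 rad and angle between the z axis of mailer_1 and the z axis of rail_right, either way round below 0.12 rad) or (x of mailer_2 in the frame of rail_left between 0.037 and 0.051 m and y of mailer_2 in the frame of rail_left between -0.008 and 0.008 m and z of mailer_2 in the frame of rail_left between -0.003 and 0.004 m and angle between the y axis of mailer_2 and the x axis of rail_left, either way round below 0.2 rad and angle between the z axis of mailer_2 and the z axis of rail_left, either way round below 0.12 rad) or (x of mailer_2 in the frame of rail_right between 0.037 and 0.051 m and y of mailer_2 in the frame of rail_right between -0.008 and 0.008 m and z of mailer_2 in the frame of rail_right between -0.003 and 0.004 m and angle between the y axis of mailer_2 and the x axis of rail_right, either way round below 0.2 rad and angle between the z axis of mailer_2 and the z axis of rail_right, either way round below 0.12 rad))), for 0.2 s.
At the end, for the whole second after the job is handed in: Tweezers level in both forks, middle within 22 mm of centre, 0.2 rad of the rack's y. One mailer on each rail: flat (0.12 rad), lengthwise (0.2 rad), within 8 mm of its middle line, low end within 10 mm of the stop. All at rest (all of step 1 and (((x of mailer_1 in the frame of rail_left between 0.037 and 0.051 m and y of mailer_1 in the frame of rail_left between -0.008 and 0.008 m and z of mailer_1 in the frame of rail_left between -0.003 and 0.004 m and angle between the y axis of mailer_1 and the x axis of rail_left, either way round below 0.2 rad and angle between the z axis of mailer_1 and the z axis of rail_left, either way round below 0.12 rad) and (x of mailer_2 in the frame of rail_right between 0.037 and 0.051 m and y of mailer_2 in the frame of rail_right between -0.008 and 0.008 m and z of mailer_2 in the frame of rail_right between -0.003 and 0.004 m and angle between the y axis of mailer_2 and the x axis of rail_right, either way round below 0.2 rad and angle between the z axis of mailer_2 and the z axis of rail_right, either way round below 0.12 rad)) or ((x of mailer_1 in the frame of rail_right between 0.037 and 0.051 m and y of mailer_1 in the frame of rail_right between -0.008 and 0.008 m and z of mailer_1 in the frame of rail_right between -0.003 and 0.004 m and angle between the y axis of mailer_1 and the x axis of rail_right, either way round below 0.2 rad and angle between the z axis of mailer_1 and the z axis of rail_right, either way round below 0.12 rad) and (x of mailer_2 in the frame of rail_left between 0.037 and 0.051 m and y of mailer_2 in the frame of rail_left between -0.008 and 0.008 m and z of mailer_2 in the frame of rail_left between -0.003 and 0.004 m and angle between the y axis of mailer_2 and the x axis of rail_left, either way round below 0.2 rad and angle between the z axis of mailer_2 and the z axis of rail_left, either way round below 0.12 rad))) and linear speed of each of tweezers, mailer_1, mailer_2 below 0.02 m/s); the robot touches nothing.
It fails at once if a bystander (bottle, canister or eyepiece) is shifted by more than 25 mm or knocked over (distance of any of squeeze_bottle, canister_tan, blue_cap_bottle, canister_black, amber_bottle, eyepiece from where it was at the start of the episode above 0.025 m or angle between any of squeeze_bottle, canister_tan, blue_cap_bottle, canister_black, amber_bottle, eyepiece's own z axis and vertical above 0.5 rad).
It also fails if it takes over 72 s, if anything falls off the work surface, if the arm or the gripper's body presses on something with over 40 N, if the wrist force passes 120 N, or if a joint passes its speed limit or range.

ROBOT

A 7-joint arm with a two-finger parallel gripper is mounted at the origin on a cart in front of the work surface, level with it; the furniture and walls round the work are solid. World frame = base frame: x ahead of the robot, y to its left, z up, the work surface at z = 0. Lengths are in m, angles in rad, forces in N, time in s.
With the tool pointing down it reaches from about 0.4 to 0.85 m from the base axis. Payload 4.5 kg.
Tool frame: the origin (TCP) lies at the very end of the fingers, on their centre line; the grasp point (between the pads) lies 19 mm behind it (r.pinch_z is the distance from the TCP to the grasp point, in m); z points along the fingers, y is the line along which they close (so a half turn about z gives the same grasp; the last joint's range is limited). The gripper opens to 88 mm and grips with 3 to 60 N. Pads are 18 mm wide; open, the fingers measure 123 mm over their backs; the gripper's body (75 mm by 187 mm) begins 45 mm behind the grasp point.
Start: joints at [1.277, 0.689, -0.195, 1.565, 0.157, 0.902, -0.215], TCP at [0.201, -0.592, 0.239] pointing down, gripper open.
Joint ranges: [-3.01, 3.01], [-0.46, 2.08], [-1.47, 1.51], [0.13, 2.56], [-1, 4.14], [0.04, 2.09], [-2.66, 2.66]. Speed limits (rad/s): [2.57, 2.57, 3.14, 3.14, 3.14, 3.14, 3.14].

INTERFACE

Orientations are given as a unit quaternion [x, y, z, w].
In Python, from plant import r, cams gives the robot as it stands.
- The arm moves only by the shell command python3 -m pendant 'ROWS' [FORCE]. ROWS is JSON, a list of rows, each a list of 3 entries, a list of its own where there are three numbers: the closure, from -1 (fully open) to 1 (shut), then the shift along the tool's x, y, z in mm, then the turn, a rotation vector about the tool's x, y, z in degrees. A call has 1 to 8 rows; each row shifts and turns the commanded pose from where the row before left it, along the tool's axes as they then stand; what a row does not reach is not made up. A row lasts 1/8 s, in which the tool goes at most 62.5 mm and 10.7 degrees, less where a joint would pass 70% of its speed; a pose out of reach is approached as far as the arm can. A call with a gripper value outside its range is refused whole. The fingers move at their own pace and stop on an object; FORCE is the grip in N (left out, the last holds). Time passes only in rows, so rows that do not move let the fingers close. It gives the time, the measured TCP pose, the force, the opening and the grip force at its end, in the units of the state.
- r.get_state(): the state, without advancing time (a new reading comes with each control period).
- cams.snapshot(name): name is "scene" or "top" or "wrist"; returns a dict with "img" (400x640x3 uint8, red, green, blue), "camera_matrix" (3x3 intrinsics, pixels), "camera_from_world" (4x4, takes a point from world to camera coordinates); the wrist camera has in their place "tool_from_camera" (4x4, takes a point from camera to tool coordinates, whose origin is the TCP and whose axes are the flange's). Camera axes: x right, y up, looking along -z (the intrinsics and any distortion apply to the point x, -y, -z); pixel columns grow to the right and rows downward; lengths in m; the calibration is good to about 2 mm. A picture is of the moment at which its call begins: read the wrist's pose just before it. There is no depth.
- r.finish_job(): hands the job in; it is judged then, once.
The state is a dict: "clock": time; "q": joint angles; "qd": joint speeds; "joint_torque": joint torques, N m; "tool_pos": TCP position; "eef_rot": TCP orientation; "contact_force": force on the tool from outside, world axes, zero at the start; "moment": the same for the moment, N m; "opening": opening from 0.0 (shut) to 1.0 (fully open); "finger_force": force on a finger pad.
Only numpy, scipy, OpenCV 4.12 (cv2) and the standard library are available. Lean on these libraries where they do the work, as an engineer would, in place of code of your own. Each camera call takes 0.05 s, during which the arm holds its last target. There are 200 camera calls.

## Working session

There is one attempt and no reset: what is moved stays moved. The work goes in short steps, Python scripts to look and compute and a shell command to move; the robot and the scene stay as the last step left them, time stands still between calls to the robot, and variables do not carry over. Pictures are saved under pics/ and viewed, at most 10 in all, crops included, and the job is handed in when it is done.

```bash
mkdir -p pics; ls; python3 - <<'E'
from plant import r,cams
import cv2,pickle
for n in ["scene","top"]:
    s=cams.snapshot(n); cv2.imwrite(f"pics/{n}0.png",s["img"][:,:,::-1]); pickle.dump(s,open(f"{n}0.pkl","wb"))
    print(n,s["camera_matrix"].tolist(),s["camera_from_world"].round(4).tolist(),[k for k in s])
print(r.get_state(),r.pinch_z)
E
```

```text
pics
scene [[468.7474033175016, 0.0, 318.0774670150974], [0.0, 468.7474033175016, 207.7228838805401], [0.0, 0.0, 1.0]] [[0.8664, -0.4993, -0.0011, -0.4928], [0.3244, 0.5612, 0.7615, -0.2859], [-0.3796, -0.6601, 0.6482, -1.0289], [0.0, 0.0, 0.0, 1.0]] ['img', 'camera_matrix', 'camera_from_world']
top [[472.7254605807187, 0.0, 317.79304341878355], [0.0, 472.7254605807187, 199.46919221170216], [0.0, 0.0, 1.0]] [[0.0109, -0.9999, -0.0013, 0.0108], [0.998, 0.0108, 0.0615, -0.5678], [-0.0615, -0.0019, 0.9981, -1.6057], [0.0, 0.0, 0.0, 1.0]] ['img', 'camera_matrix', 'camera_from_world']
{'clock': 0.1, 'q': array([ 1.27681506,  0.68990031, -0.19451015,  1.56621874,  0.15726437,
        0.90249647, -0.21508908]), 'qd': array([ 0.00133841, -0.00304941,  0.00292323, -0.00390138, -0.00012694,
        0.00073717,  0.00142475]), 'joint_torque': array([-3.95496478e-03, -5.28495240e+01, -1.27164211e+00, -1.53835469e+01,
       -5.25609974e-02,  1.99490954e-03,  5.04932211e-05]), 'tool_pos': array([ 0.20099701, -0.59120772,  0.23799552]), 'eef_rot': array([ 9.86595159e-01,  1.63184931e-01, -1.81117381e-04, -7.98238887e-04]), 'contact_force': array([-1.07888624,  0.36846887,  0.02569418]), 'moment': array([-0.01568705,  0.02216551, -0.00339389]), 'finger_force': 0.0, 'opening': 1.0003643180618196} 0.0187
```

View pics/scene0.png

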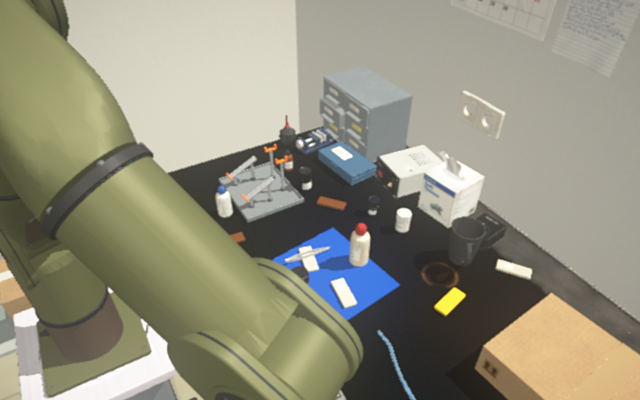

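View pics/top0.png

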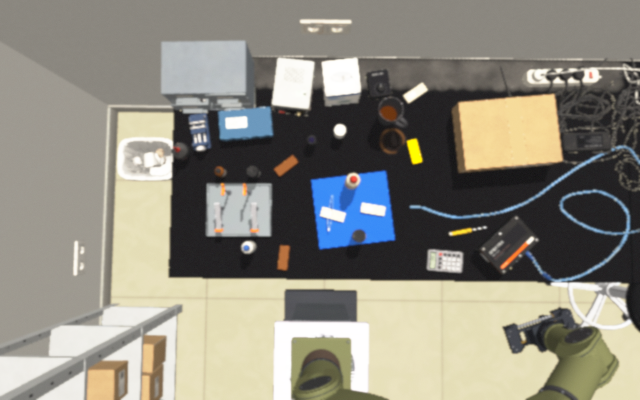

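The top view shows cream candidates at (333,214), under the tweezers, and (373,209), both on the mat. The lookalikes are cream off the mat at (416,92), yellow at (415,151), and brown at (286,165) and (283,257). I choose the two on the mat and check them in a crop.

```bash
cat > h.py <<'E'
import numpy as np,cv2
from scipy.spatial.transform import Rotation as R
def ray(s,uv,T):  # T world_from_camera
    K=s["camera_matrix"];u,v=uv
    d=np.array([(u-K[0,2])/K[0,0],-(v-K[1,2])/K[1,1],-1.]); return T[:3,3],T[:3,:3]@d
def at(s,uv,z,T=None):
    if T is None: T=np.linalg.inv(s["camera_from_world"])
    o,d=ray(s,uv,T); return o+d*(z-o[2])/d[2]
def proj(s,p,T=None):
    M=s["camera_from_world"] if T is None else np.linalg.inv(T)
    c=M[:3,:3]@np.asarray(p)+M[:3,3]; K=s["camera_matrix"]
    return np.array([K[0,0]*c[0]/-c[2]+K[0,2],-K[1,1]*c[1]/-c[2]+K[1,2]])
def Tt(st):
    T=np.eye(4);T[:3,:3]=R.from_quat(st["eef_rot"]).as_matrix();T[:3,3]=st["tool_pos"];return T
def wrist(name):
    from plant import r,cams; import pickle
    st=r.get_state(); s=cams.snapshot("wrist"); s["T"]=Tt(st)@s["tool_from_camera"]; s["st"]=st
    pickle.dump(s,open(name+".pkl","wb")); cv2.imwrite(f"pics/{name}.png",s["img"][:,:,::-1]); return s
E
python3 - <<'E'
import pickle,cv2,numpy as np
from h import *
s=pickle.load(open("top0.pkl","rb"))
c=s["img"][150:265,195:405,::-1]; cv2.imwrite("pics/c0.png",cv2.resize(c,(798,437),interpolation=cv2.INTER_CUBIC))
for n,uv,z in [("tw",(331,213),.017),("m1",(333,214),.012),("m2",(373,209),.012),("rack",(239,210),.014)]: print(n,at(s,uv,z).round(3))
from plant import r,cams
st=r.get_state();w=cams.snapshot("wrist");print(R.from_quat(st["eef_rot"]).as_matrix().round(3),w["tool_from_camera"].round(3),w["camera_matrix"])
E
```

```text
tw [ 0.522 -0.029  0.017]
m1 [ 0.518 -0.036  0.012]
m2 [ 0.537 -0.173  0.012]
rack [0.529 0.287 0.014]
[[ 0.947  0.322 -0.001]
 [ 0.322 -0.947  0.002]
 [-0.    -0.002 -1.   ]] [[-0.002  0.95   0.313  0.081]
 [ 1.     0.002 -0.    -0.002]
 [-0.001  0.313 -0.95  -0.147]
 [ 0.     0.     0.     1.   ]] [[323.92833225   0.         323.72449372]
 [  0.         323.92833225 204.66211839]
 [  0.           0.           1.        ]]
```

View pics/c0.png

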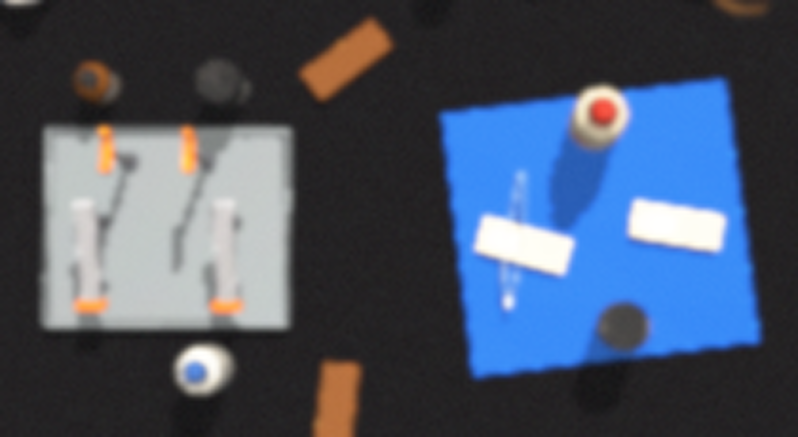

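The crop confirms two cream mailers on the mat. The tweezers cross the left one at crop (515,240), and the free one is at (677,225). The rack is nearly aligned with the world axes. Next I move over the mat for a wrist view.

```bash
python3 -m pendant '[[-1,[46,-36,4],[0,0,0]],[-1,[46,-36,4],[0,0,0]],[-1,[46,-36,4],[0,0,0]],[-1,[46,-36,4],[0,0,0]],[-1,[46,-36,4],[0,0,0]],[-1,[46,-36,4],[0,0,0]],[-1,[46,-36,4],[0,0,0]],[-1,[46,-36,4],[0,0,0]]]' 20
python3 -m pendant '[[-1,[46,-36,4],[0,0,0]],[-1,[46,-36,4],[0,0,0]],[-1,[0,0,0],[0,0,8]],[-1,[0,0,0],[0,0,8]],[-1,[0,0,0],[0,0,8]],[-1,[0,0,0],[0,0,0]]]'
```

```text
clock: 1.15
tool_pos: [0.4578, -0.199, 0.2066]
eef_rot: [0.987, 0.163, 0.0, 0.0]
contact_force: [1.2, 0.1, -0.4]
opening: 0.999
finger_force: 0.0
clock: 1.9
tool_pos: [0.5207, -0.1026, 0.1985]
eef_rot: [0.999, -0.045, -0.0, 0.0]
contact_force: [0.0, -0.1, 0.4]
opening: 0.996
finger_force: 0.0
```

```bash
python3 - <<'E'
from h import *
s=wrist("w1"); c=s["img"][60:340,120:520,::-1]
cv2.imwrite("pics/w1c.png",cv2.resize(c,(800,560),interpolation=cv2.INTER_CUBIC))
E
```

```text
(no output)
```

View pics/w1c.png

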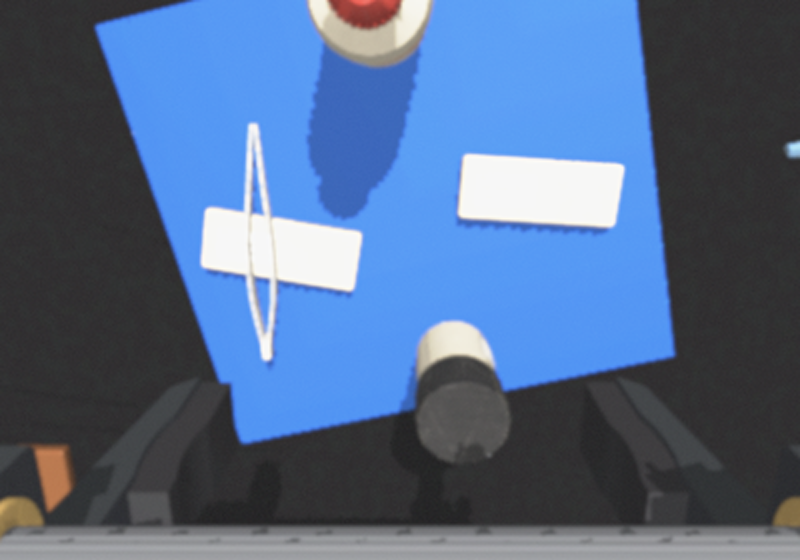

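The wrist view shows tweezers tips at crop (253,124) and (267,360), and both mailers' corners clearly visible. I compute positions and check them against the given sizes.

```bash
python3 - <<'E'
import pickle
from h import *
s=pickle.load(open("w1.pkl","rb")); f=lambda p,z: at(s,(p[0]/2+120-.25,p[1]/2+60-.25),z,s["T"])
a,b=f((253,124),.017),f((267,360),.017); d=a-b
print("tw",(a+b)/2,np.linalg.norm(d),np.degrees(np.arctan2(d[1],d[0])))
for n,c in dict(m1=[(206,208),(362,232),(353,291),(202,266)],m2=[(463,154),(624,165),(615,227),(458,220)]).items():
    P=np.array([f(p,.012) for p in c]); l=(P[1]+P[2]-P[0]-P[3])/2; w=(P[0]+P[1]-P[2]-P[3])/2
    print(n,P.mean(0).round(4),np.linalg.norm(l),np.linalg.norm(w),np.degrees([np.arctan2(l[1],l[0]),np.arctan2(w[1],w[0])]))
print("squeeze",at(s,(120+365/2,60+0),.123,s["T"]),"can",at(s,(120+463/2,60+405/2),.078,s["T"]))
st=s["st"]; print(st["tool_pos"],R.from_quat(st["eef_rot"]).as_matrix().round(3))
t=pickle.load(open("top0.pkl","rb"))
g=lambda p,z: at(t,(p[0]/3.8+195-.4,p[1]/3.8+150-.4),z).round(4)
print("rack corners",[g(p,.014) for p in [(43,127),(292,127),(290,328),(42,328)]])
print("forks",[g(p,.12) for p in [(105,150),(188,150)]],"stops",[g(p,.05) for p in [(90,306),(226,306)]],"bluebottle",g((195,371),.096))
E
```

```text
tw [ 0.52236499 -0.02421336  0.017     ] 0.12679837877404398 -5.99138037428466
m1 [ 0.5197 -0.0338  0.012 ] 0.08174269481406334 0.03249241772950971 [-104.68449953  -14.77406622]
m2 [ 0.538  -0.1716  0.012 ] 0.08253278921440636 0.033165983767943746 [-98.43637686  -7.8687627 ]
squeeze [ 0.62447791 -0.09738422  0.123     ] can [ 0.4545647  -0.12115058  0.078     ]
[ 0.52073778 -0.10262099  0.19854138] [[ 0.996 -0.089 -0.   ]
 [-0.089 -0.996 -0.   ]
 [-0.     0.    -1.   ]]
rack corners [array([0.6205, 0.4035, 0.014 ]), array([0.623 , 0.1775, 0.014 ]), array([0.441 , 0.1762, 0.014 ]), array([0.4386, 0.3998, 0.014 ])]
forks [array([0.5915, 0.325 , 0.12  ]), array([0.5923, 0.2546, 0.12  ])] stops [array([0.4591, 0.3494, 0.05  ]), array([0.4604, 0.2294, 0.05  ])] bluebottle [0.4049 0.2486 0.096 ]
```

```bash
python3 -m pendant '[[-1,[-3,-39,25],[0,0,1]],[-1,[-2.5,-39,25],[0,0,0]],[-0.4,[0,0,50],[0,0,0]],[-0.4,[0,0,40],[0,0,0]],[-0.4,[0,0,25],[0,0,0]],[-0.4,[0,0,10],[0,0,0]],[-0.4,[0,0,0],[0,0,0]]]' 20
python3 - <<'E'
from h import *
from plant import r
st=r.get_state(); T=np.linalg.inv(Tt(st)); print(st["tool_pos"],T[:3,:3]@np.array([.5224,-.0242,.014])+T[:3,3])
E
```

```text
clock: 2.82
tool_pos: [0.5231, -0.0247, 0.0236]
eef_rot: [0.999, -0.054, -0.0, -0.0]
contact_force: [0.1, -1.0, -0.0]
opening: 0.699
finger_force: 0.0
[ 0.52311512 -0.02468142  0.02360919] [-0.00075877 -0.0003993   0.00960961]
```

```bash
python3 -m pendant '[[-0.4,[-0.5,-0.4,9],[0,0,0]],[-0.4,[0,0,0],[0,0,0]],[1,[0,0,0],[0,0,0]],[1,[0,0,0],[0,0,0]],[1,[0,0,0],[0,0,0]],[1,[0,0,0],[0,0,0]],[1,[0,0,-15],[0,0,0]],[1,[0,0,-40],[0,0,0]]]' 15
python3 -m pendant '[[1,[0,0,-50],[0,0,0]],[1,[0,0,-50],[0,0,0]],[1,[0,0,0],[0,0,0]]]'
```

```text
clock: 3.82
tool_pos: [0.5216, -0.0242, 0.0698]
eef_rot: [0.999, -0.054, -0.002, 0.0]
contact_force: [-0.3, 0.1, 0.1]
opening: 0.045
finger_force: 0.0
clock: 4.2
tool_pos: [0.5252, -0.0244, 0.1741]
eef_rot: [0.999, -0.054, 0.004, -0.0]
contact_force: [-0.0, -0.0, -0.4]
opening: 0.004
finger_force: 0.0
```

```bash
python3 - <<'E'
from h import *
s=wrist("w2"); c=s["img"][60:360,120:520,::-1]
cv2.imwrite("pics/w2c.png",cv2.resize(c,(800,600),interpolation=cv2.INTER_CUBIC))
E
```

```text
(no output)
```

View pics/w2c.png

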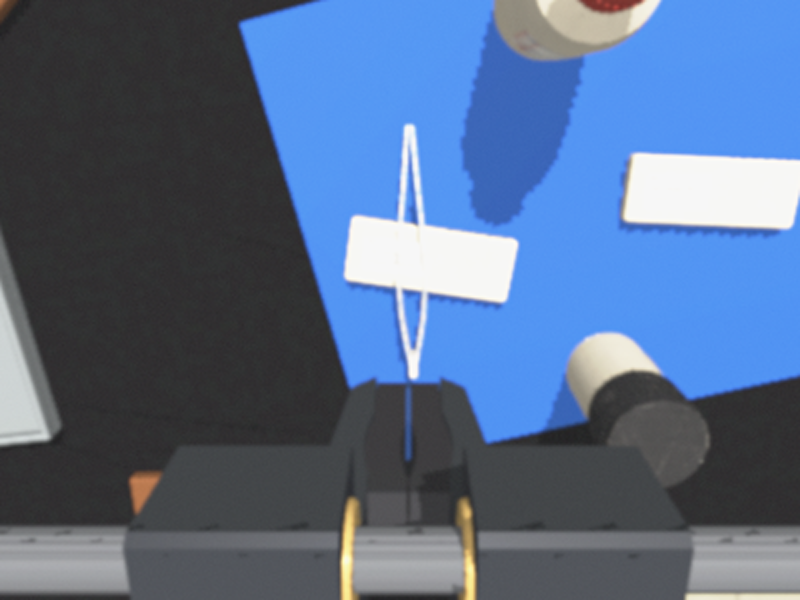

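The tweezers still lie on the mailer, with tips at (410,126) and (414,375). The fingers simply hadn't shut before the lift, so I measure again and retry with more closing time.

```bash
python3 - <<'E'
import pickle
from h import *
s=pickle.load(open("w2.pkl","rb")); f=lambda p,z: at(s,(p[0]/2+120-.25,p[1]/2+60-.25),z,s["T"])
a,b=f((410,126),.017),f((414,375),.017); d=a-b
P=np.array([f(p,.012) for p in [(352,216),(518,239),(507,303),(346,278)]]);print(P.mean(0))
m=(a+b)/2;m[2]=.014;print(m,np.linalg.norm(d),np.degrees(np.arctan2(d[1],d[0])))
T=np.linalg.inv(Tt(s["st"])); print(T[:3,:3]@m+T[:3,3],T[:3,:3]@d)
E
```

```text
[ 0.51965579 -0.03399025  0.012     ]
[ 0.52281196 -0.02483324  0.014     ] 0.12465868410618315 -5.327859920674658
[-0.00366761  0.00083723  0.16006456] [ 0.12463824 -0.00198259  0.00108034]
```

```bash
python3 -m pendant '[[-0.2,[0,0,0],[0,0,0]],[-0.2,[0,0,0],[0,0,0]],[-0.2,[0,0,40],[0,0,0]],[-0.2,[0,0,40],[0,0,0]],[-0.2,[0,0,40],[0,0,0]],[-0.2,[0,0,15],[0,0,0]],[-0.2,[0,0,0],[0,0,0]]]' 15
```

```text
clock: 5.12
tool_pos: [0.5219, -0.0242, 0.0338]
eef_rot: [0.999, -0.054, -0.001, 0.0]
contact_force: [0.8, 0.1, 0.4]
opening: 0.603
finger_force: 0.0
```

```bash
python3 -m pendant '[[-0.2,[1,0.5,19.5],[0,0,0]],[-0.2,[0,0,0],[0,0,0]],[1,[0,0,0],[0,0,0]],[1,[0,0,0],[0,0,0]],[1,[0,0,0],[0,0,0]],[1,[0,0,0],[0,0,0]],[1,[0,0,0],[0,0,0]]]' 15
```

```text
clock: 6.0
tool_pos: [0.5237, -0.0248, 0.0154]
eef_rot: [0.999, -0.054, 0.0, 0.0]
contact_force: [-0.2, 0.4, 3.0]
opening: 0.133
finger_force: 15.0
```

```bash
python3 -m pendant '[[1,[0,0,-10],[0,0,0]],[1,[0,0,-30],[0,0,0]],[1,[0,0,-45],[0,0,0]],[1,[0,0,-45],[0,0,0]],[1,[0,0,-45],[0,0,0]],[1,[0,0,-25],[0,0,0]]]'
python3 -m pendant '[[1,[-2,-25,0],[0,0,0]],[1,[-4.5,-50,0],[0,0,0]],[1,[-4.5,-53,0],[0,0,0]],[1,[-4.5,-53,0],[0,0,0]],[1,[-4.5,-53,0],[0,0,0]],[1,[-4.5,-53,0],[0,0,0]],[1,[-2,-26,0],[0,0,0]],[1,[0,0,0],[0,0,0]]]'
python3 - <<'E'
from h import *
s=wrist("w3"); c=s["img"][40:340,100:500,::-1]; print(s["st"]["q"].round(2))
cv2.imwrite("pics/w3c.png",cv2.resize(c,(800,600),interpolation=cv2.INTER_CUBIC))
E
```

```text
clock: 6.75
tool_pos: [0.5242, -0.0249, 0.2181]
eef_rot: [0.999, -0.054, 0.002, -0.0]
contact_force: [-0.3, 0.3, -0.5]
opening: 0.134
finger_force: 15.0
clock: 7.75
tool_pos: [0.5301, 0.2919, 0.2153]
eef_rot: [0.999, -0.052, -0.0, -0.001]
contact_force: [0.6, -0.3, 0.4]
opening: 0.136
finger_force: 15.0
[-0.64  0.69  0.12  1.66 -0.1   0.79 -2.16]
```

View pics/w3c.png

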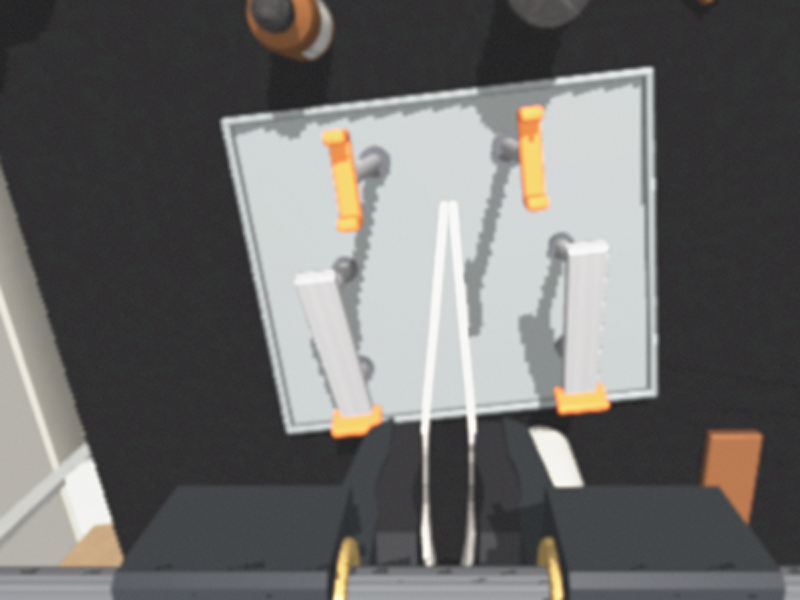

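The rack is fully visible. The fork ears are at (336,134)/(348,224) and (530,112)/(537,203), the rails' high ends near (315,274) and (587,244), and the stops near (356,420) and (582,398).

```bash
python3 - <<'E'
import pickle
from h import *
s=pickle.load(open("w3.pkl","rb")); f=lambda p,z: at(s,(p[0]/2+100-.25,p[1]/2+40-.25),z,s["T"]).round(4)
L=[f((336,134),.124),f((348,224),.124)];Q=[f((530,112),.124),f((537,203),.124)]
print("forks",L,Q,np.mean(L+Q,0), "yaw",np.degrees(np.arctan2(*((np.mean(L,0)-np.mean(Q,0))[:2]*[-1,1]))))
print("hi",f((315,275),.0857),f((587,245),.0857),"lo corner hi",f((296,277),.0857),f((334,272),.0857))
print("stopface",f((353,416),.048),f((582,394),.048))
print("stop top centre z.055",f((356,416),.054),f((582,393),.054))
c=[f(p,.014) for p in [(222,119),(653,69),(657,396),(289,432)]]; print("tray",c,np.mean(c,0),np.linalg.norm(c[0]-c[1]),np.linalg.norm(c[1]-c[2]))
# tweezers tip and tool direction
print("tip",f((449,203),.2153-.0+0), s["st"]["tool_pos"])
M=R.from_quat(s["st"]["eef_rot"]).as_matrix();print(M.round(3))
E
```

```text
forks [array([0.6082, 0.3247, 0.124 ]), array([0.5764, 0.3253, 0.124 ])] [array([0.6084, 0.2563, 0.124 ]), array([0.5768, 0.2558, 0.124 ])] [0.59245  0.290525 0.124   ] yaw 0.2492911586426614
hi [0.5506 0.3496 0.0857] [0.5513 0.2308 0.0857] lo corner hi [0.5505 0.358  0.0857] [0.551  0.3411 0.0857]
stopface [0.4642 0.3513 0.048 ] [0.4641 0.2292 0.048 ]
stop top centre z.055 [0.4668 0.3485 0.054 ] [0.4675 0.2302 0.054 ]
tray [array([0.6208, 0.3999, 0.014 ]), array([0.6215, 0.1807, 0.014 ]), array([0.4424, 0.1796, 0.014 ]), array([0.442 , 0.3981, 0.014 ])] [0.531675 0.289575 0.014   ] 0.21920111769788034 0.17910337796926112
tip [0.5915 0.2865 0.2153] [0.5301118  0.29191663 0.21530439]
[[ 0.995 -0.104 -0.   ]
 [-0.104 -0.995  0.001]
 [-0.001 -0.001 -1.   ]]
```

```bash
python3 -m pendant '[[1,[15,0,0],[0,0,0]],[1,[30,0,0],[0,0,-10]],[1,[15,0,0],[0,0,-10.6]],[1,[0,0,0],[0,0,-10.6]],[1,[0,0,0],[0,0,-10.6]],[1,[0,0,0],[0,0,-10.6]],[1,[0,0,0],[0,0,-10.6]],[1,[0,0,0],[0,0,-10.6]]]'
python3 -m pendant '[[1,[0,0,0],[0,0,-10.6]],[1,[0,0,0],[0,0,-10.6]],[1,[0,0,0],[0,0,0]],[1,[0,0,0],[0,0,0]]]'
cat > goto.py <<'E'
# usage: goto.py x y z [normal tilt deg about world y, yaw deg]: prints tool-frame shift & rotvec to a target pose
import sys; from h import *; from plant import r
a=[float(v) for v in sys.argv[1:]]; T=Tt(r.get_state())
print("shift mm",(1e3*T[:3,:3].T@(np.array(a[:3])-T[:3,3])).round(1))
print("toolx yaw",np.degrees(np.arctan2(T[1,0],T[0,0])).round(2))
if len(a)>3:
    yaw,tilt=np.radians(a[3:5]); c,s_=np.cos(yaw),np.sin(yaw)
    G=R.from_euler('z',yaw).as_matrix()@R.from_euler('y',-tilt).as_matrix()@np.diag([1,-1,-1.])
    print("rotvec",np.degrees(R.from_matrix(T[:3,:3].T@G).as_rotvec()).round(1))
E
python3 goto.py .592 .29 .135 90.3 0
```

```text
clock: 8.8
tool_pos: [0.5913, 0.2817, 0.2153]
eef_rot: [0.831, 0.556, -0.001, 0.001]
contact_force: [-0.3, -0.5, -0.5]
opening: 0.132
finger_force: 15.0
clock: 9.3
tool_pos: [0.5911, 0.2837, 0.2152]
eef_rot: [0.717, 0.697, -0.0, 0.0]
contact_force: [-0.8, 0.0, -1.0]
opening: 0.129
finger_force: 15.0
shift mm [ 6.5  0.7 80.2]
toolx yaw 88.32
rotvec [ 0.   0.1 -2. ]
```

```bash
python3 -m pendant '[[1,[6,0.5,20],[0,0,-1.5]],[1,[0,0,30],[0,0,0]],[1,[0,0,25],[0,0,0]],[1,[0,0,8],[0,0,0]],[1,[0,0,5],[0,0,0]],[1,[0,0,3],[0,0,0]],[1,[0,0,0],[0,0,0]]]'; python3 goto.py .592 .29 .1184 
```

```text
clock: 10.18
tool_pos: [0.5918, 0.2915, 0.1247]
eef_rot: [0.707, 0.708, 0.0, 0.0]
contact_force: [0.2, -0.8, -0.3]
opening: 0.131
finger_force: 15.0
shift mm [-1.5  0.2  6.3]
toolx yaw 90.08
```

```bash
python3 -m pendant '[[1,[-1,0,3],[0,0,0]],[1,[0,0,2],[0,0,0]],[1,[0,0,1],[0,0,0]],[1,[0,0,0],[0,0,0]]]'; python3 goto.py .592 .29 .1184 
```

```text
clock: 10.68
tool_pos: [0.5915, 0.2902, 0.1184]
eef_rot: [0.707, 0.708, -0.0, 0.0]
contact_force: [-0.0, -1.0, 1.9]
opening: 0.135
finger_force: 15.0
shift mm [-0.2  0.5  0. ]
toolx yaw 90.08
```

```bash
python3 -m pendant '[[1,[0,0,0.6],[0,0,0]],[0.3,[0,0,0],[0,0,0]],[0.3,[0,0,0],[0,0,0]],[0.3,[0,0,0],[0,0,0]],[0.3,[0,0,-10],[0,0,0]],[0.3,[0,0,-30],[0,0,0]],[0,[0,0,-40],[0,0,0]],[0,[0,0,-20],[0,0,0]]]'
python3 - <<'E'
from h import *
s=wrist("w4"); c=s["img"][100:400,120:520,::-1]; print(s["st"]["q"].round(2))
cv2.imwrite("pics/w4c.png",cv2.resize(c,(800,600),interpolation=cv2.INTER_CUBIC))
E
python3 goto.py .5197 -.0339 .1 0 0
```

```text
clock: 11.68
tool_pos: [0.5925, 0.2911, 0.2207]
eef_rot: [0.707, 0.708, 0.002, 0.0]
contact_force: [-0.1, 0.2, -1.2]
opening: 0.498
finger_force: 0.0
[-0.34  0.77 -0.37  1.47  0.31  0.96 -0.79]
shift mm [-326.1  -74.9  121. ]
toolx yaw 90.07
rotvec [ 0.1 -0.5 90.1]
```

View pics/w4c.png

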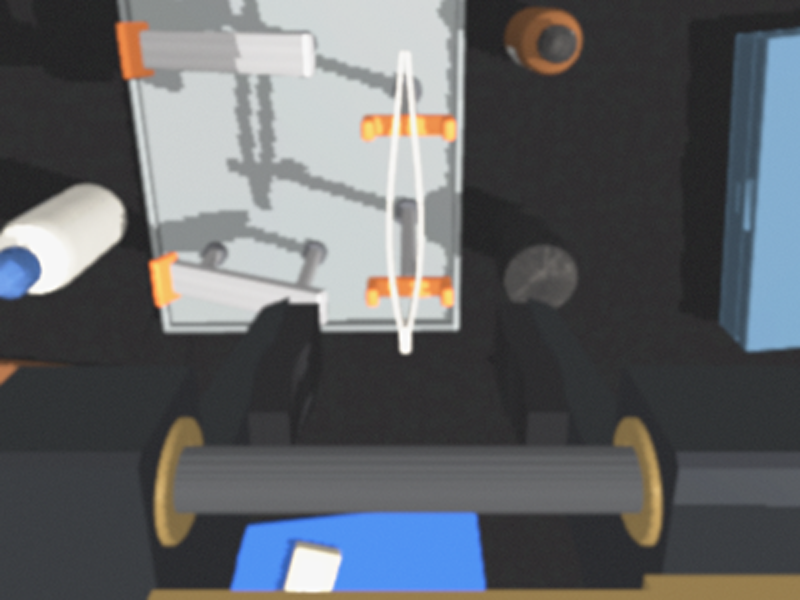

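The tweezers lie centred in both forks, at crop (405,128) and (405,290). Next is mailer 1. I grip it off-centre and lean the tool so the gripper body clears the squeeze bottle.

```bash
cat > goto.py <<'E'
# goto.py x y z yaw tilt : tool-frame shift & rotation to target pose
import sys; from h import *; from plant import r
a=[float(v) for v in sys.argv[1:]]; st=r.get_state(); T=Tt(st)
G=R.from_euler('z',a[3],degrees=True).as_matrix()@R.from_euler('y',-a[4],degrees=True).as_matrix()@np.diag([1,-1,-1.])
D=np.array(a[:3])-T[:3,3]
print("shift now",(1e3*T[:3,:3].T@D).round(1),"shift if turned first",(1e3*G.T@D).round(1),"rotvec",np.degrees(R.from_matrix(T[:3,:3].T@G).as_rotvec()).round(1),"q7",st["q"][6].round(2))
E
python3 - <<'E'
import pickle
from h import *
t=pickle.load(open("top0.pkl","rb"))
g=lambda p,z: at(t,(p[0]/3.8+195-.4,p[1]/3.8+150-.4),z)[:2]
B=g((602,111),.123);C=g((624,327),.078);print("bottle",B,"can",C)
for n,c,yaw,s,t in [("m1",(.5197,-.0339),75.3,.018,-12),("m2",(.538,-.1716),81.6,-.018,12)]:
    u=np.array([np.cos(np.radians(yaw)),np.sin(np.radians(yaw))]); p=np.array(c)+s*u; v=np.array([u[1],-u[0]])
    print(n,"grasp",p.round(4))
    for k,o,rad,hs in [("bottle",B,.024,(.068,.1)),("can",C,.0225,(.068,.078))]:
        for h in hs:
            b=p+u*np.sin(np.radians(-t))*h; e=o-b; q=np.maximum(np.abs([e@u,e@v])-[.0375,.0935],0); print(k,h,"clear",(np.linalg.norm(q)-rad).round(4))
E
python3 goto.py .5242 -.0164 .05 75.3 -12
```

```text
bottle [ 0.62897028 -0.09586845] can [ 0.44611641 -0.11935572]
m1 grasp [ 0.5243 -0.0165]
bottle 0.068 clear 0.0147
bottle 0.1 clear 0.0196
can 0.068 clear 0.0735
can 0.078 clear 0.0755
m2 grasp [ 0.5354 -0.1894]
bottle 0.068 clear 0.0588
bottle 0.1 clear 0.0655
can 0.068 clear 0.0108
can 0.078 clear 0.0128
shift now [-308.8  -70.7  171.1] shift if turned first [-272.8   11.3  234.7] rotvec [  1.9 -12.2  14.7] q7 -0.79
```

```bash
python3 -m pendant '[[-0.2,[-30,-7,0],[0,0,0]],[-0.2,[-55,-12.5,0],[0,0,0]],[-0.2,[-55,-12.5,0],[0,0,0]],[-0.2,[-55,-12.5,0],[0,0,0]],[-0.2,[-55,-12.5,0],[0,0,0]],[-0.2,[-55,-12.5,0],[1,-6.1,7.3]],[-0.2,[0,0,0],[1,-6.1,7.3]],[-0.2,[0,0,0],[0,0,0]]]' 30; python3 goto.py .5242 -.0164 .05 75.3 -12
```

```text
clock: 12.72
tool_pos: [0.5232, -0.0119, 0.2174]
eef_rot: [0.785, 0.61, -0.086, 0.062]
contact_force: [0.1, 0.3, -0.5]
opening: 0.601
finger_force: 0.0
shift now [ 31.3   3.3 164.5] shift if turned first [ 30.8   2.1 164.6] rotvec [-0.3  0.2  0.5] q7 -0.78
```

```bash
python3 -m pendant '[[-0.2,[8,1,41],[0,0,0.5]],[-0.2,[8,1,41],[0,0,0]],[-0.2,[8,0.5,41],[0,0,0]],[-0.2,[7,0,41],[0,0,0]],[-0.2,[0,0,0],[0,0,0]],[-0.2,[0,0,0],[0,0,0]]]'; python3 goto.py .5242 -.0164 .006 75.3 -12
```

```text
clock: 13.48
tool_pos: [0.5233, -0.0196, 0.0518]
eef_rot: [0.789, 0.605, -0.086, 0.063]
contact_force: [0.3, -0.5, -0.4]
opening: 0.603
finger_force: 0.0
shift now [13.   0.2 44.1] shift if turned first [12.8  0.  44.1] rotvec [-0.3  0.2 -0.3] q7 -0.96
```

```bash
python3 -m pendant '[[-0.2,[7,0,22],[0,0,0]],[-0.2,[4,0,16],[0,0,0]],[-0.2,[2,0,5.5],[0,0,0]],[-0.2,[0,0,0],[0,0,0]]]'; python3 goto.py .5242 -.0164 .006 75.3 -12
```

```text
clock: 13.98
tool_pos: [0.5236, -0.0164, 0.0059]
eef_rot: [0.789, 0.605, -0.087, 0.063]
contact_force: [0.7, -0.3, 0.5]
opening: 0.596
finger_force: 0.0
shift now [ 0.1  0.6 -0.2] shift if turned first [ 0.1  0.6 -0.2] rotvec [-0.4  0.3 -0.3] q7 -1.01
```

```bash
python3 -m pendant '[[1,[0,0,0],[0,0,0]],[1,[0,0,0],[0,0,0]],[1,[0,0,0],[0,0,0]],[1,[0,0,0],[0,0,0]],[1,[0,0,0],[0,0,0]]]' 30
cat > rel.py <<'E'
# rel.py name cx cy yaw : store tool pose in mailer frame (mailer frame: x=length dir(yaw), z up, origin underside centre)
import sys,pickle; from h import *; from plant import r
n=sys.argv[1]; cx,cy,yaw=map(float,sys.argv[2:]); T=Tt(r.get_state())
yaw=np.degrees(np.arctan2(T[1,0],T[0,0])) # pads align it
M=np.eye(4);M[:3,:3]=R.from_euler('z',yaw,degrees=True).as_matrix();M[:3,3]=[cx,cy,.003]
A=np.linalg.inv(M)@T; print(yaw,A.round(4)); A[1,3]=0; pickle.dump(A,open(n+".rel","wb"))
E
cat > place.py <<'E'
# place.py name railY xr lift flip : shift to place (xr along rail, lift along normal, m)
import sys,pickle; from h import *; from plant import r
A=pickle.load(open(sys.argv[1]+".rel","rb")); y,xr,l,flip=map(float,sys.argv[2:6]); T=Tt(r.get_state())
Q=R.from_euler('z',.3,degrees=True).as_matrix()@R.from_euler('y',-25,degrees=True).as_matrix()
M=np.eye(4); M[:3,3]=np.array([.465,y,.046])+Q@[xr,0,l]
M[:3,:3]=Q@(np.diag([-1,-1,1.]) if flip else np.eye(3)); G=M@A; D=G[:3,3]-T[:3,3]
print("target",G[:3,3].round(4),"shift now",(1e3*T[:3,:3].T@D).round(1),"if turned first",(1e3*G[:3,:3].T@D).round(1),"rotvec",np.degrees(R.from_matrix(T[:3,:3].T@G[:3,:3]).as_rotvec()).round(1),"q",r.get_state()["q"].round(2))
E
python3 rel.py m1 .5197 -.0339 75.3
```

```text
clock: 14.6
tool_pos: [0.5236, -0.0164, 0.0058]
eef_rot: [0.789, 0.605, -0.087, 0.063]
contact_force: [-0.6, 0.2, 5.3]
opening: 0.355
finger_force: 29.9
74.95094871551979 [[ 9.770e-01 -1.100e-03 -2.135e-01  1.790e-02]
 [-0.000e+00 -1.000e+00  5.100e-03  8.000e-04]
 [-2.135e-01 -4.900e-03 -9.769e-01  2.800e-03]
 [ 0.000e+00  0.000e+00  0.000e+00  1.000e+00]]
```

```bash
python3 -m pendant '[[1,[-2,0,-9],[0,0,0]],[1,[-6,0,-28],[0,0,0]],[1,[-10,0,-45],[0,0,0]],[1,[-10,0,-45],[0,0,0]],[1,[-9,0,-40],[0,0,0]],[1,[-4,0,-20],[0,0,0]],[1,[0,0,0],[0,0,0]]]'; python3 place.py m1 .350 .044 .15 0
```

```text
clock: 15.48
tool_pos: [0.525, -0.0167, 0.1984]
eef_rot: [0.789, 0.605, -0.086, 0.064]
contact_force: [-0.1, 0.6, -0.5]
opening: 0.357
finger_force: 29.9
target [0.4565 0.35   0.2107] shift now [ 326.  -161.8  -82.9] if turned first [ -62.2 -367.2  -24.7] rotvec [-0.2 21.6 75. ] q [-0.06  0.65 -0.2   1.85  0.44  0.8  -0.82]
```

```bash
python3 -m pendant '[[1,[0,0,-2],[0,2.7,9.4]],[1,[0,0,0],[0,2.7,9.4]],[1,[0,0,0],[0,2.7,9.4]],[1,[0,0,0],[0,2.7,9.4]],[1,[0,0,0],[0,2.7,9.4]],[1,[0,0,0],[0,2.7,9.4]],[1,[0,0,0],[0,2.7,9.4]],[1,[0,0,0],[0,2.7,9.4]]]'; python3 place.py m1 .350 .044 .15 0
```

```text
clock: 16.48
tool_pos: [0.5234, -0.0167, 0.1976]
eef_rot: [0.994, -0.001, 0.108, -0.004]
contact_force: [0.2, 0.3, -0.6]
opening: 0.355
finger_force: 29.9
target [0.4565 0.35   0.2107] shift now [ -63.8 -366.7  -24.5] if turned first [ -60.5 -367.2  -25.1] rotvec [-0.   0.3 -0.5] q [-0.07  0.56  0.02  2.12 -0.03  0.24 -1.6 ]
```

```bash
python3 -m pendant '[[1,[-9,-35,-3],[0,0,0]],[1,[-9,-55,-3],[0,0,0]],[1,[-9,-55,-3],[0,0,0]],[1,[-9,-55,-3],[0,0,0]],[1,[-9,-55,-3],[0,0,0]],[1,[-9,-55,-3],[0,0,0]],[1,[-8,-55,-3],[0,0,0]],[1,[0,0,0],[0,0,0]]]'; python3 place.py m1 .350 .044 .06 0
```

```text
clock: 17.48
tool_pos: [0.4553, 0.3543, 0.2068]
eef_rot: [0.994, 0.007, 0.108, -0.005]
contact_force: [0.3, -0.1, -1.1]
opening: 0.356
finger_force: 29.9
target [0.4946 0.3502 0.1291] shift now [21.7  5.3 84.3] if turned first [21.3  4.8 84.4] rotvec [-0.2  0.3  0.4] q [-1.05  0.64  0.36  1.94 -0.17  0.44 -2.18]
```

```bash
python3 -m pendant '[[1,[7,2,28],[0,0.3,0.4]],[1,[7,2,28],[0,0,0]],[1,[7,1,28],[0,0,0]],[1,[0,0,0],[0,0,0]],[1,[0,0,0],[0,0,0]]]'; python3 place.py m1 .350 .044 .012 0
```

```text
clock: 18.1
tool_pos: [0.4965, 0.3431, 0.1313]
eef_rot: [0.994, -0.002, 0.111, -0.004]
contact_force: [-0.2, 0.2, 0.2]
opening: 0.358
finger_force: 29.9
target [0.5149 0.3503 0.0856] shift now [ 7.8 -6.8 48.7] if turned first [ 7.9 -6.8 48.6] rotvec [-0.  -0.  -0.6] q [-0.93  0.78  0.29  1.92 -0.2   0.29 -2.13]
```

```bash
python3 -m pendant '[[1,[3,-6,20],[0,0,-0.6]],[1,[3,0,18],[0,0,0]],[1,[1.5,0,10],[0,0,0]],[1,[0,0,0],[0,0,0]],[1,[0,0,0],[0,0,0]]]'; python3 place.py m1 .350 .044 .001 0
```

```text
clock: 18.73
tool_pos: [0.5148, 0.3502, 0.0864]
eef_rot: [0.994, 0.003, 0.111, -0.004]
contact_force: [0.1, -0.4, -0.1]
opening: 0.36
finger_force: 29.9
target [0.5195 0.3503 0.0756] shift now [ 2.2  0.  11.6] if turned first [ 2.2 -0.  11.6] rotvec [-0.1 -0.1  0. ] q [-0.89  0.87  0.25  1.89 -0.2   0.23 -2.12]
```

```bash
python3 -m pendant '[[1,[1.2,0,6],[0,0,0]],[1,[1,0,4],[0,0,0]],[1,[0,0,1],[0,0,0]],[1,[0,0,0],[0,0,0]],[1,[0,0,0],[0,0,0]]]'; python3 place.py m1 .350 .044 .0 0
```

```text
clock: 19.35
tool_pos: [0.5193, 0.3505, 0.0759]
eef_rot: [0.994, 0.003, 0.111, -0.004]
contact_force: [-0.2, -0.4, -0.3]
opening: 0.36
finger_force: 29.9
target [0.5199 0.3503 0.0747] shift now [0.4 0.2 1.3] if turned first [0.4 0.2 1.3] rotvec [-0.1 -0.1  0. ] q [-0.88  0.89  0.24  1.88 -0.2   0.22 -2.11]
```

```bash
python3 -m pendant '[[1,[0.4,0,1.3],[0,0,0]],[1,[0,0,0],[0,0,0]]]'; python3 -m pendant '[[1,[0.2,0,0.7],[0,0,0]],[1,[0,0,0],[0,0,0]]]'; python3 place.py m1 .350 .044 .0 0
```

```text
clock: 19.6
tool_pos: [0.5199, 0.3505, 0.075]
eef_rot: [0.994, 0.003, 0.111, -0.004]
contact_force: [-0.6, 0.5, 3.6]
opening: 0.356
finger_force: 29.9
clock: 19.85
tool_pos: [0.5199, 0.3505, 0.0749]
eef_rot: [0.994, 0.003, 0.111, -0.004]
contact_force: [-2.6, -0.1, 10.5]
opening: 0.357
finger_force: 30.0
target [0.5199 0.3503 0.0747] shift now [-0.1  0.2  0.2] if turned first [-0.1  0.2  0.2] rotvec [-0.1 -0.   0. ] q [-0.88  0.89  0.24  1.88 -0.2   0.22 -2.11]
```

```bash
python3 -m pendant '[[0,[0,0,0],[0,0,0]],[0,[0,0,0],[0,0,0]],[0,[0,0,0],[0,0,0]],[-0.2,[-4,0,-18],[0,0,0]],[-0.2,[-10,0,-45],[0,0,0]],[-0.2,[-10,0,-45],[0,0,0]],[-0.2,[0,0,0],[0,0,0]]]'
python3 - <<'E'
from h import *
s=wrist("w5"); c=s["img"][80:380,80:480,::-1]; print(s["st"]["q"].round(2))
cv2.imwrite("pics/w5c.png",cv2.resize(c,(800,600),interpolation=cv2.INTER_CUBIC))
E
python3 goto.py .5354 -.1894 .22 81.6 12
```

```text
clock: 20.72
tool_pos: [0.4728, 0.3509, 0.1776]
eef_rot: [0.994, 0.004, 0.113, -0.006]
contact_force: [0.2, -0.1, -0.5]
opening: 0.6
finger_force: 0.0
[-1.    0.7   0.34  1.94 -0.19  0.37 -2.15]
shift now [ 67.3 539.8 -34.6] shift if turned first [-504.2  140.7 -152.2] rotvec [ 17.1  -1.1 -79.3] q7 -2.15
```

View pics/w5c.png

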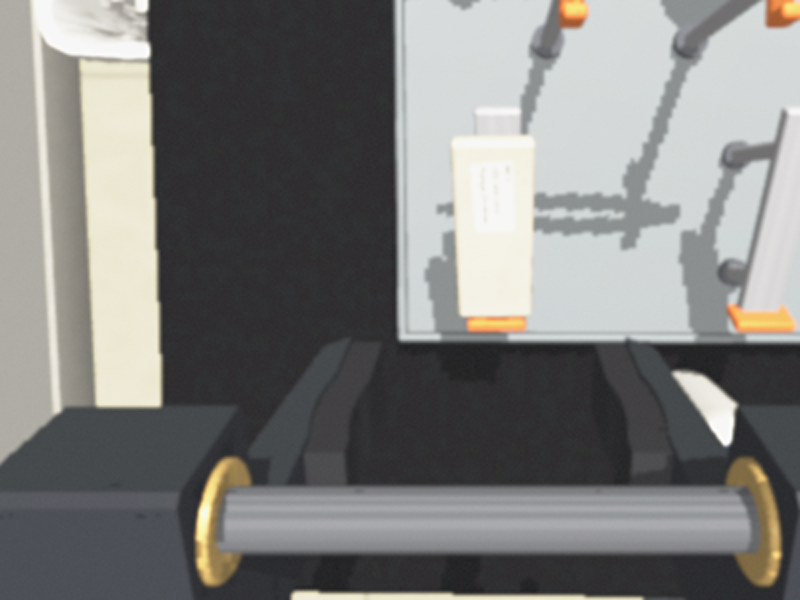

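Mailer 1 sits centred on the left rail against its stop, at crop (495,225). Now mailer 2.

```bash
python3 -m pendant '[[-0.2,[4,35,-10],[0,0,0]],[-0.2,[7,55,-4],[0,0,0]],[-0.2,[7,55,-4],[0,0,0]],[-0.2,[7,55,-4],[0,0,0]],[-0.2,[7,55,-4],[0,0,0]],[-0.2,[7,55,-4],[0,0,0]],[-0.2,[7,55,-4],[0,0,0]],[-0.2,[7,55,0],[0,0,0]]]'
python3 -m pendant '[[-0.2,[7,55,0],[0,0,0]],[-0.2,[7,55,0],[0,0,0]],[-0.2,[0,0,0],[2.1,-0.1,-9.9]],[-0.2,[0,0,0],[2.1,-0.1,-9.9]],[-0.2,[0,0,0],[2.1,-0.1,-9.9]],[-0.2,[0,0,0],[2.1,-0.1,-9.9]],[-0.2,[0,0,0],[2.1,-0.1,-9.9]],[-0.2,[0,0,0],[2.1,-0.1,-9.9]]]'
python3 -m pendant '[[-0.2,[0,0,0],[2.1,-0.1,-9.9]],[-0.2,[0,0,0],[2.1,-0.1,-9.9]],[-0.2,[0,0,0],[0,0,0]],[-0.2,[0,0,0],[0,0,0]]]'
python3 goto.py .5354 -.1894 .06 81.6 12
```

```text
clock: 21.78
tool_pos: [0.5203, -0.0726, 0.2158]
eef_rot: [0.994, 0.003, 0.111, -0.004]
contact_force: [1.0, 0.7, -0.4]
opening: 0.598
finger_force: 0.0
clock: 22.78
tool_pos: [0.5341, -0.1811, 0.2176]
eef_rot: [0.855, 0.508, 0.092, -0.053]
contact_force: [0.6, -0.5, -0.2]
opening: 0.603
finger_force: 0.0
clock: 23.28
tool_pos: [0.5343, -0.1805, 0.2181]
eef_rot: [0.755, 0.647, 0.08, -0.067]
contact_force: [-0.6, 0.6, -0.2]
opening: 0.603
finger_force: 0.0
shift now [-41.1   2.1 152.9] shift if turned first [-41.4   2.4 152.8] rotvec [ 0.2  0.1 -0.4] q7 -0.18
```

```bash
python3 -m pendant '[[-0.2,[-10,1,38],[0,0,-0.4]],[-0.2,[-10,1,38],[0,0,0]],[-0.2,[-10,0,38],[0,0,0]],[-0.2,[-10,0,38],[0,0,0]],[-0.2,[0,0,0],[0,0,0]],[-0.2,[0,0,0],[0,0,0]]]'; python3 goto.py .5354 -.1894 .006 81.6 12
```

```text
clock: 24.02
tool_pos: [0.5373, -0.1883, 0.0631]
eef_rot: [0.752, 0.651, 0.081, -0.065]
contact_force: [0.2, -0.4, 0.1]
opening: 0.594
finger_force: 0.0
shift now [-13.1  -2.1  55.6] shift if turned first [-13.2  -1.7  55.5] rotvec [0.4 0.1 0.2] q7 -0.24
```

```bash
python3 -m pendant '[[-0.2,[-5,-1,25],[0,0,0]],[-0.2,[-5,-1,20],[0,0,0]],[-0.2,[-2,0,10],[0,0,0]],[-0.2,[0,0,0],[0,0,0]],[-0.2,[0,0,0],[0,0,0]]]'; python3 goto.py .5354 -.1894 .006 81.6 12
```

```text
clock: 24.65
tool_pos: [0.5352, -0.1887, 0.0058]
eef_rot: [0.752, 0.651, 0.08, -0.065]
contact_force: [-0.1, -0.5, 0.4]
opening: 0.598
finger_force: 0.0
shift now [-0.6  0.3 -0.3] shift if turned first [-0.6  0.3 -0.3] rotvec [0.3 0.1 0.2] q7 -0.26
```

```bash
python3 -m pendant '[[1,[0,0,0],[0,0,0]],[1,[0,0,0],[0,0,0]],[1,[0,0,0],[0,0,0]],[1,[0,0,0],[0,0,0]],[1,[0,0,0],[0,0,0]]]' 30
python3 rel.py m2 .538 -.1716 81.6
python3 -m pendant '[[1,[2,0,-9],[0,0,0]],[1,[6,0,-28],[0,0,0]],[1,[10,0,-45],[0,0,0]],[1,[10,0,-45],[0,0,0]],[1,[9,0,-40],[0,0,0]],[1,[4,0,-20],[0,0,0]],[1,[0,0,0],[0,0,0]]]'; python3 place.py m2 .230 .044 .15 1
```

```text
clock: 25.28
tool_pos: [0.5349, -0.1887, 0.0056]
eef_rot: [0.752, 0.651, 0.08, -0.066]
contact_force: [-0.1, 0.2, 2.3]
opening: 0.36
finger_force: 29.9
81.83874443225676 [[ 9.786e-01 -1.200e-03  2.059e-01 -1.740e-02]
 [ 0.000e+00 -1.000e+00 -5.800e-03  6.000e-04]
 [ 2.059e-01  5.700e-03 -9.785e-01  2.600e-03]
 [ 0.000e+00  0.000e+00  0.000e+00  1.000e+00]]
clock: 26.15
tool_pos: [0.5348, -0.1872, 0.1986]
eef_rot: [0.752, 0.651, 0.081, -0.064]
contact_force: [0.5, -0.1, -0.1]
opening: 0.357
finger_force: 29.9
target [0.4561 0.23   0.2103] shift now [ 395.7 -137.5   69.8] if turned first [ 71.8 417.7 -26.3] rotvec [ -1.  -17.7 -99.2] q [ 0.77  0.77 -0.7   1.74  0.36  0.81 -0.18]
```

```bash
python3 -m pendant '[[1,[0,0,0],[-0.1,-1.8,-9.9]],[1,[0,0,0],[-0.1,-1.8,-9.9]],[1,[0,0,0],[-0.1,-1.8,-9.9]],[1,[0,0,0],[-0.1,-1.8,-9.9]],[1,[0,0,0],[-0.1,-1.8,-9.9]],[1,[0,0,0],[-0.1,-1.8,-9.9]],[1,[0,0,0],[-0.1,-1.8,-9.9]],[1,[0,0,0],[-0.1,-1.8,-9.9]]]'; python3 -m pendant '[[1,[0,0,0],[-0.1,-1.8,-9.9]],[1,[0,0,0],[-0.1,-1.8,-9.9]],[1,[0,0,0],[0,0,0]]]';python3 place.py m2 .230 .044 .15 1
```

```text
clock: 27.15
tool_pos: [0.533, -0.1867, 0.1955]
eef_rot: [0.166, 0.983, 0.02, 0.08]
contact_force: [-0.5, -0.2, -0.5]
opening: 0.359
finger_force: 29.9
clock: 27.52
tool_pos: [0.5324, -0.187, 0.1954]
eef_rot: [-0.001, 0.994, 0.003, 0.112]
contact_force: [-0.0, 0.3, -0.2]
opening: 0.357
finger_force: 29.9
target [0.4561 0.23   0.2103] shift now [ 70.7 417.2 -29. ] if turned first [ 68.8 417.5 -28.9] rotvec [-0.  -0.2 -0.2] q [ 0.86  0.77 -0.97  1.98  1.04  0.68  0.86]
```

```bash
python3 -m pendant '[[1,[5,35,-4],[0,0,0]],[1,[9,55,-4],[0,0,0]],[1,[9,55,-4],[0,0,0]],[1,[9,55,-4],[0,0,0]],[1,[9,55,-4],[0,0,0]],[1,[9,55,-4],[0,0,0]],[1,[9,55,-2],[0,0,0]],[1,[9,45,0],[0,0,0]]]'; python3 -m pendant '[[1,[0,0,0],[0,0,0]]]'; python3 place.py m2 .230 .044 .06 1
```

```text
clock: 28.52
tool_pos: [0.4597, 0.2254, 0.2085]
eef_rot: [-0.0, 0.994, 0.003, 0.114]
contact_force: [0.2, 0.2, -1.4]
opening: 0.361
finger_force: 29.9
clock: 28.65
tool_pos: [0.4591, 0.2279, 0.2088]
eef_rot: [-0.003, 0.994, 0.005, 0.114]
contact_force: [0.4, 0.3, -0.7]
opening: 0.358
finger_force: 29.9
target [0.4942 0.2302 0.1287] shift now [-16.1   1.3  86. ] if turned first [-16.    1.6  86. ] rotvec [ 0.2 -0.1  0. ] q [-0.07  0.66 -0.91  2.11  1.12  0.75 -0.15]
```

```bash
python3 -m pendant '[[1,[-5,1,28],[0,0,0]],[1,[-5,0,28],[0,0,0]],[1,[-5,0,28],[0,0,0]],[1,[0,0,0],[0,0,0]],[1,[0,0,0],[0,0,0]]]'; python3 place.py m2 .230 .044 .012 1
```

```text
clock: 29.28
tool_pos: [0.4938, 0.2238, 0.1306]
eef_rot: [-0.001, 0.993, 0.002, 0.114]
contact_force: [0.5, 0.0, 1.1]
opening: 0.356
finger_force: 29.9
target [0.5145 0.2303 0.0852] shift now [-9.8  6.2 49. ] if turned first [-9.8  6.1 49. ] rotvec [-0.1 -0.  -0.2] q [-0.11  0.82 -0.79  2.09  1.35  0.7  -0.3 ]
```

```bash
python3 -m pendant '[[1,[-4,6,20],[0,0,0]],[1,[-4,1,18],[0,0,0]],[1,[-2,0,10],[0,0,0]],[1,[0,0,0],[0,0,0]],[1,[0,0,0],[0,0,0]]]'; python3 place.py m2 .230 .044 .001 1
```

```text
clock: 29.9
tool_pos: [0.5145, 0.2317, 0.0865]
eef_rot: [-0.002, 0.993, 0.003, 0.114]
contact_force: [-0.4, -0.8, 1.2]
opening: 0.359
finger_force: 29.9
target [0.5191 0.2303 0.0752] shift now [-1.9 -1.5 12. ] if turned first [-1.9 -1.5 12. ] rotvec [-0.1  0.  -0.2] q [-0.13  0.91 -0.75  2.05  1.46  0.69 -0.36]
```

```bash
python3 -m pendant '[[1,[-1,-1.3,6],[0,0,0]],[1,[-1,0,4],[0,0,0]],[1,[0,0,1.5],[0,0,0]],[1,[0,0,0],[0,0,0]]]';python3 -m pendant '[[1,[-0.2,0,1],[0,0,0]],[1,[0,0,0],[0,0,0]]]'; python3 place.py m2 .230 .044 .0 1
```

```text
clock: 30.4
tool_pos: [0.5191, 0.2302, 0.0748]
eef_rot: [-0.001, 0.993, 0.002, 0.114]
contact_force: [-0.6, -0.1, 0.2]
opening: 0.355
finger_force: 29.9
clock: 30.65
tool_pos: [0.5196, 0.2303, 0.0741]
eef_rot: [-0.002, 0.993, 0.002, 0.114]
contact_force: [-0.0, -0.5, -1.2]
opening: 0.357
finger_force: 29.9
target [0.5195 0.2303 0.0743] shift now [ 0.  -0.  -0.2] if turned first [ 0.  -0.  -0.2] rotvec [-0.1 -0.  -0.1] q [-0.13  0.93 -0.74  2.05  1.49  0.69 -0.38]
```

```bash
python3 -m pendant '[[1,[-0.2,0,0.8],[0,0,0]],[1,[0,0,0],[0,0,0]]]'; python3 -m pendant '[[1,[0,0,0.6],[0,0,0]],[1,[0,0,0],[0,0,0]]]'
```

```text
clock: 30.9
tool_pos: [0.5196, 0.2303, 0.074]
eef_rot: [-0.002, 0.993, 0.002, 0.114]
contact_force: [-2.8, -1.4, 7.0]
opening: 0.356
finger_force: 29.9
clock: 31.15
tool_pos: [0.5196, 0.2303, 0.074]
eef_rot: [-0.002, 0.993, 0.002, 0.114]
contact_force: [-4.3, -2.2, 12.7]
opening: 0.356
finger_force: 29.9
```

Firm contact with the rail; release and retract.

```bash
python3 -m pendant '[[0,[0,0,-0.5],[0,0,0]],[0,[0,0,0],[0,0,0]],[0,[0,0,0],[0,0,0]],[-0.1,[4,0,-18],[0,0,0]],[-0.2,[10,0,-45],[0,0,0]],[-0.2,[10,0,-45],[0,0,0]],[-0.2,[8,0,-45],[0,0,0]],[-0.2,[0,0,0],[0,0,0]]]'
python3 - <<'E'
from plant import cams
from h import *
s=wrist("w6"); t=cams.snapshot("top"); sc=cams.snapshot("scene")
a=cv2.resize(s["img"][:,100:540],(440,400)); b=cv2.resize(sc["img"][130:230,200:290],(360,400),interpolation=cv2.INTER_CUBIC)
cv2.imwrite("pics/w6c.png",np.hstack([a,b])[:,:,::-1]); 
E
```

```text
clock: 32.15
tool_pos: [0.4543, 0.2308, 0.2176]
eef_rot: [-0.002, 0.993, 0.004, 0.116]
contact_force: [0.5, 0.8, -0.9]
opening: 0.603
finger_force: 0.0
```

View pics/w6c.png

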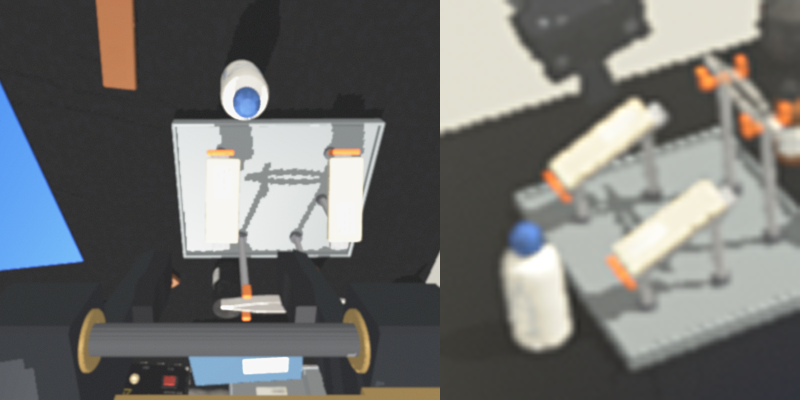

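Both mailers lie on their rails against the stops, at left-panel (223,200) and (345,197), and the tweezers are in the forks. I check mailer 2 numerically.

```bash
python3 - <<'E'
import pickle
from h import *
s=pickle.load(open("w6.pkl","rb"))
for y,n in [(.23,"right"),(.35,"left")]:
    Q=R.from_euler('y',-25,degrees=True).as_matrix(); O=np.array([.465,y,.046])
    T=s["T"]; hsv=cv2.cvtColor(s["img"],cv2.COLOR_RGB2HSV); m=((hsv[...,2]>200)&(hsv[...,0]>8)&(hsv[...,0]<40)&(hsv[...,1]>12)&(hsv[...,1]<90)).astype(np.uint8)
    k,lab,st,ce=cv2.connectedComponentsWithStats(m)
    c=proj(s,O+Q@[.041,0,.009],T); i=lab[int(c[1]),int(c[0])]
    cnt=cv2.findContours((lab==i).astype(np.uint8),0,1)[0]
    if i==0: print("miss",c); continue
    box=cv2.boxPoints(cv2.minAreaRect(cnt[0]))
    P=[]
    for u in cnt[0][:,0]:
        o,d=ray(s,u,T); o2=Q.T@(o-O);d2=Q.T@d; P.append((o2+d2*(.009-o2[2])/d2[2])[:2])
    r=cv2.minAreaRect((np.array(P)*1e3).astype(np.float32)); print(n,"centre",r[0],"size",r[1],"ang",r[2],"px",st[i])
E
```

```text
miss [320.57211261 197.69657546]
miss [444.37981876 197.70264219]
```

```bash
python3 - <<'E'
import pickle
from h import *
s=pickle.load(open("w6.pkl","rb")); T=s["T"]; I=s["img"].astype(int); print(I[197,320],I[197,444],I[200,380])
m=((I[...,0]-I[...,2]>12)&(I[...,0]>190)&(I[...,1]>170)).astype(np.uint8); m=cv2.morphologyEx(m,cv2.MORPH_CLOSE,np.ones((9,9)))
k,lab,st,ce=cv2.connectedComponentsWithStats(m)
Q=R.from_euler('y',-25,degrees=True).as_matrix()
for y in (.23,.35):
    O=np.array([.465,y,.046]); c=proj(s,O+Q@[.041,0,.009],T); i=lab[int(c[1]),int(c[0])]
    if i==0: print("miss"); continue
    cnt=cv2.findContours((lab==i).astype(np.uint8),0,1)[0][0][:,0]; P=[]
    for u in cnt:
        o,d=ray(s,u,T); o2=Q.T@(o-O);d2=Q.T@d; P.append((o2+d2*(.009-o2[2])/d2[2])[:2])
    print(y,cv2.minAreaRect((np.array(P)*1e3).astype(np.float32)))
E
```

```text
[247 247 247] [247 246 242] [229 233 231]
miss
miss
```

```bash
python3 - <<'E'
import pickle
from h import *
s=pickle.load(open("w6.pkl","rb")); T=s["T"]; I=s["img"].astype(int)
m=((I[...,0]-I[...,2]>=3)&(I[...,0]>215)&(I[...,1]>200)|(I.min(2)>241)).astype(np.uint8); m=cv2.morphologyEx(m,cv2.MORPH_OPEN,np.ones((5,5)))
k,lab,st,ce=cv2.connectedComponentsWithStats(m)
Q=R.from_euler('y',-25,degrees=True).as_matrix()
for y in (.23,.35):
    O=np.array([.465,y,.046]); c=proj(s,O+Q@[.041,0,.009],T); i=lab[int(c[1]),int(c[0])]
    if i==0: print("miss"); continue
    cnt=cv2.findContours((lab==i).astype(np.uint8),0,1)[0][0][:,0]; P=[]
    for u in cnt:
        o,d=ray(s,u,T); o2=Q.T@(o-O);d2=Q.T@d; P.append((o2+d2*(.009-o2[2])/d2[2])[:2])
    print(y,cv2.minAreaRect((np.array(P)*1e3).astype(np.float32)),st[i])
E
```

```text
0.23 ((44.3914909362793, 1.419382095336914), (33.40106201171875, 82.96492767333984), 88.81391906738281) [ 305  158   36   86 2911]
0.35 ((43.36869812011719, 1.0868253707885742), (82.96212768554688, 32.76121139526367), 0.6426767110824585) [ 428  157   36   86 2844]
```

```bash
python3 -c "
from plant import r
print(r.finish_job())"
```

```text
the job is handed in; nothing more can be done
None
```

I handed the job in at about 32 s. The last images show the tweezers in both forks and a mailer on each rail, centred within about 1.5 mm, low ends about 3 mm from the stops. The bystanders were left standing, and the first tweezers grasp missed and was redone.

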